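# Find the tight spot of a saw slide and back off

## Task

The slide off the trim saw binds somewhere along its way. Take the carriage by its black post and run it along, pushing the brass marker ahead of it, until you clearly feel it bind (do not force it: push with less than about 15 N); then back the carriage off about 12 mm so that it is free and let go, leaving the marker standing at the tight spot. Only the carriage may push the marker, and leave the other things on the bench where they are.

Things in the scene. Friction and masses are not known exactly. Their poses are not given: they have to be found in the camera images.
- track: the fixed slide way, a grey aluminium bar 420 mm long (its own y), 70 mm wide (x) and 34 mm high, with 42 mm high dark end blocks and a 30 mm wide, 10 mm high ledge along its +x side for the marker. Origin: centre of its underside. Its y axis is the sliding direction, from the carriage towards the marker and the tight spot. The tight spot is inside and cannot be seen: it stops the carriage somewhere with the post between 0 and 110 mm on the +y side of the track's middle
- carriage (a joint): travel of the carriage along the track's +y, m: 0 = post 145 mm on the -y side of the track's middle, greatest 0.31. It starts between 0 and 0.035. It stays where left; its running drag is about 2 N, plus 1 N once it pushes the marker
- carriage_grip (a point): centre of the carriage's upright black grip post, 24 by 24 mm in plan (sides along the track's x and y) and 46 mm tall, its foot on the steel carriage plate; this point is 78 mm above the bench, 24 mm above the plate (84 mm across, 80 mm along the track, top 54 mm above the bench) and 22 mm below the post's top
- dog_face (a point): on the leading (+y) face of the carriage's dog, a steel tab low on its +x side that meets the marker; 40 mm ahead (+y) of the post's centre
- marker_face (a point): on the trailing (-y) face of the brass marker block, 20 by 14 by 30 mm, which rides on the ledge, drags with about 1 N and stays where it is left; its top is 40 mm above the bench. When the dog touches the marker this face meets dog_face; the gap between the two along the track is how far the carriage has backed off
- gib (a joint): how far the hidden sprung strip at the tight spot is pushed, m: 0 while the carriage runs free. It meets the carriage abruptly and pushes back 2.5 N per mm, along the track; 3 N is a clear bind, over 17 N is forced
- oiler_c (a point): small white oil bottle, 40 mm wide, 90 mm tall, loose; half-way up
- driver: loose screwdriver lying on the far (+x) side of the slide
- spanner: loose spanner lying on the near (-x) side of the slide
- collar: loose steel collar, 44 mm wide, 16 mm high, by the far side of the slide
- gauge: loose steel gauge block, 30 by 45 by 12 mm
- cup: loose white cup, 70 mm wide and high
- geode: loose rounded stone, 60 mm wide, 34 mm high

How it is judged:
By the outcome, as a careful person would: the job done as asked, in the order asked, and still so for the second after the job is handed in, with the robot touching nothing.
It also fails if it takes over 72 s, if anything falls off the work surface, if the arm or the gripper's body presses on something with over 40 N, if the wrist force passes 120 N, or if a joint passes its speed limit or range.

## Robot

A 6-joint arm with a two-finger parallel gripper is mounted at the origin on the work surface. World frame = base frame: x ahead of the robot, y to its left, z up, the work surface at z = 0. Lengths are in mm, angles in degrees, forces in N, time in s.
With the tool pointing down it reaches from about 300 to 775 mm from the base axis. Payload 14.6 kg.
Tool frame: the origin (TCP) lies at the very end of the fingers, on their centre line; the grasp point (between the pads) lies bot.grip_point_offset behind it (bot.grip_point_offset is the distance from the TCP to the grasp point, in mm); z points along the fingers, y is the direction in which the jaws open and shut (so a half turn about z gives the same grasp; the last joint's range is limited). The gripper opens to 85 mm and grips with 20 to 120 N. Pads are 22 mm wide; open, the fingers measure 114 mm over their backs; the gripper's body (76 mm by 85 mm) begins 54 mm behind the grasp point. The pads swing forward as they close: fully open they stand 13 mm farther back than shut.
Start: joints at [60.585, 17.183, 87.147, -0, 75.671, -3.816], TCP at [237.641, 496, 231.281] pointing down, gripper open.
Joint ranges: [-173.82, 173.82], [-45.26, 126.66], [13.44, 144.39], [-59.66, 239.66], [0, 175.72], [-146.38, 146.38]. Speed limits (degrees/s): [127.2, 127.2, 147.25, 180, 180, 180].

## Interface

Orientations are given as a 3x3 rotation matrix whose columns are the frame's x, y, z axes.
In Python, from workcell import telemetry, cams, job, bot gives the robot as it stands.
- The arm moves only by the tool carry_out, never from a script. Its argument "targets" is a list of rows, each a list of 5 numbers: the shift along the tool's x, y, z in mm, then the turn about the tool's z in rad, then the opening, from 0 (shut) to 1 (fully open). A call has 1 to 12 rows; each row is the pose to reach, as a shift and turn from the pose commanded when the call began, along the tool's axes at that moment; what a row does not reach only later rows make up. A row lasts 1/8 s, in which the tool goes at most 62.5 mm and 10.7 degrees, less where a joint would pass 70% of its speed; a pose out of reach is approached as far as the arm can. A call with a gripper value outside its range is refused whole. The fingers move at their own pace and stop on an object; "newtons" is the grip in N (left out, the last holds). Time passes only in rows, so rows that repeat a pose let the fingers close. It gives the time, the measured TCP pose, the force and the opening at its end, in the units of the state.
- telemetry.observe(): the state, without advancing time (a new reading comes with each control period).
- cams.read_camera(name): name is "side" or "top" or "wrist"; returns a dict with "image" (480x640x3 uint8, red, green, blue), "K" (3x3 intrinsics, pixels), "T" (4x4, takes a point from camera to world coordinates). Camera axes: x right, y up, looking along -z (the intrinsics and any distortion apply to the point x, -y, -z); pixel columns grow to the right and rows downward; lengths in mm; the calibration is good to about 2 mm. A picture is of the moment at which its call begins. There is no depth.
- job.hand_in(): hands the job in, once; it reports no verdict.
The state is a dict: "t": time; "joint_positions": joint angles; "qd": joint speeds; "joint_efforts": joint torques, N m; "ee_pos": TCP position; "tcp_rot": TCP orientation; "ft_force": force on the tool from outside, world axes, zero at the start; "wrist_torque": the same for the moment, N m; "gripper_width": finger opening in mm.
Only numpy, scipy, OpenCV 4.12 (cv2) and the standard library are available. Lean on these libraries where they do the work, as an engineer would, in place of code of your own. Each camera call takes 0.05 s, during which the arm holds its last target.

## Working session

There is one attempt and no reset: what is moved stays moved. The work goes in short steps, Python scripts to look and compute and a tool call to move; the robot and the scene stay as the last step left them, time stands still between calls to the robot, and variables do not carry over. Pictures are saved under pics/ and viewed, and the job is handed in when it is done.

Besides the shell and the picture viewer there is one more tool, called after "Emit:" as name(argument=value, ...) on one line, values as JSON. carry_out: Moves the arm, as the interface text tells. Its arguments: {"type":"object","properties":{"targets":{"type":"array"},"newtons":{"type":"number"}},"required":["targets"]}

```bash
mkdir -p pics; ls
python3 - <<'E'
from workcell import telemetry,cams,job,bot
import cv2
s=telemetry.observe();print(s);print(bot.grip_point_offset)
for n in("top","side"):
    c=cams.read_camera(n);cv2.imwrite(f"pics/{n}0.png",c["image"][:,:,::-1]);print(n,c["K"].tolist(),c["T"].round(4).tolist(),[k for k in c])
E
```

```text
pics
{'t': 0.0, 'joint_positions': array([ 6.05839759e+01,  1.72163804e+01,  8.71809841e+01, -7.48560556e-04,
        7.56696439e+01, -3.81465262e+00]), 'qd': array([ 0.01726   , -0.00807697,  0.07052072, -0.0101797 , -0.02122847,
        0.07616202]), 'joint_efforts': array([-7.72270796e-04, -5.43498445e+01, -3.61792624e+01, -9.89893897e-05,
        4.02807287e-03, -8.92062786e-06]), 'ee_pos': array([237.53793755, 495.7994652 , 230.70906445]), 'tcp_rot': array([[-9.01823566e-01,  4.32104083e-01, -5.63377993e-04],
       [ 4.32104446e-01,  9.01822986e-01, -1.02495435e-03],
       [ 6.51802649e-05, -1.16776612e-03, -9.99999316e-01]]), 'ft_force': array([0.19996663, 0.44484307, 0.00148512]), 'wrist_torque': array([-0.00033291, -0.01513849,  0.00399613]), 'gripper_width': 85.5926443872972}
18.700000000000003
top [[439.11374149916236, 0.0, 320.09928115445973], [0.0, 439.11374149916236, 239.31272039569163], [0.0, 0.0, 1.0]] [[-0.0013, 0.9822, -0.1878, 323.2877], [-1.0, -0.0011, 0.0013, 25.2107], [0.001, 0.1878, 0.9822, 1228.9326], [0.0, 0.0, 0.0, 1.0]] ['image', 'K', 'T']
side [[483.4702209523912, 0.0, 319.0978212789956], [0.0, 483.4702209523912, 237.19370808666318], [0.0, 0.0, 1.0]] [[0.7044, 0.3493, -0.6179, -75.9458], [-0.7093, 0.3783, -0.5948, -626.618], [0.026, 0.8573, 0.5142, 601.8796], [0.0, 0.0, 0.0, 1.0]] ['image', 'K', 'T']
```

View pics/top0.png

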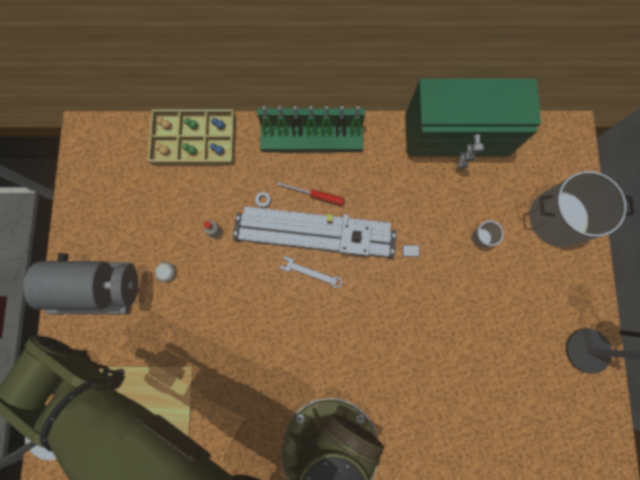

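View pics/side0.png

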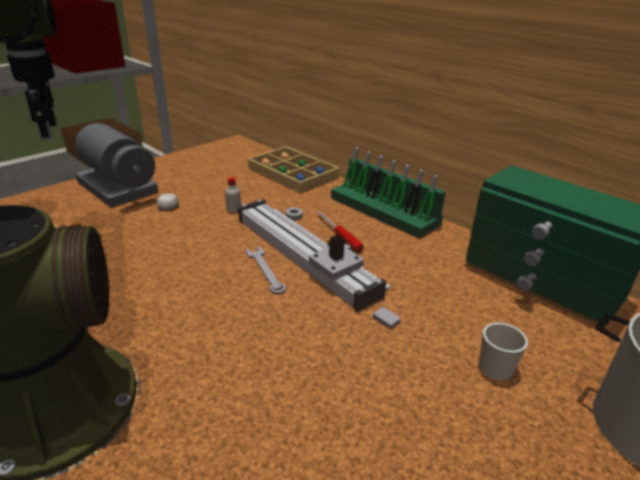

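```bash
cat > h.py <<'E'
import numpy as np,cv2
def ray(c,u,v):
    K,T=c["K"],c["T"]
    d=np.array([(u-K[0,2])/K[0,0],-(v-K[1,2])/K[1,1],-1.]);return T[:3,3],T[:3,:3]@d
def onz(c,u,v,z):
    o,d=ray(c,u,v);return o+d*(z-o[2])/d[2]
def proj(c,p):
    q=c["T"][:3,:3].T@(np.array(p)-c["T"][:3,3]);K=c["K"];return K[0,2]-K[0,0]*q[0]/q[2],K[1,2]+K[1,1]*q[1]/q[2]
E
python3 - <<'E'
import cv2
a=cv2.imread("pics/top0.png")[195:270,220:430];cv2.imwrite("pics/topc.png",cv2.resize(a,None,fx=3.8,fy=3.8,interpolation=cv2.INTER_CUBIC))
a=cv2.imread("pics/side0.png")[190:310,225:395];cv2.imwrite("pics/sidec.png",cv2.resize(a,None,fx=4.5,fy=4.5,interpolation=cv2.INTER_CUBIC))
E
```

```text
(no output)
```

View pics/topc.png

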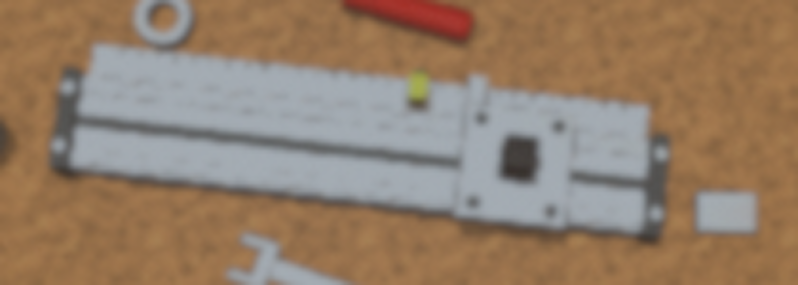

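View pics/sidec.png

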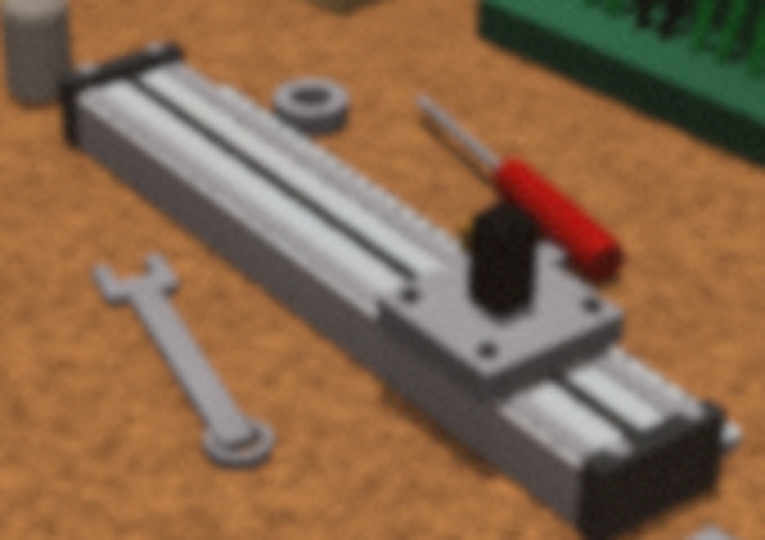

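Run:
```python
from workcell import cams
from h import *
c=cams.read_camera("top");s=cams.read_camera("side")
def f(u,v):return (u+.5)/3.8-.5+220,(v+.5)/3.8-.5+195
P=lambda u,v,z:onz(c,*f(u,v),z)
a=P(78,122,34);b=P(645,184,34);d=(a-b);print("slot",a,b,np.degrees(np.arctan2(d[1],d[0])),np.linalg.norm(d))
l=P(67,121,42);r=P(655,187,42);d=l-r;print("blocks",l,r,np.degrees(np.arctan2(d[1],d[0])),np.linalg.norm(d))
print("post",P(521,155,100),"marker",P(418,86,40))
# side: post top corner extents
g=cv2.cvtColor(cv2.imread("pics/side0.png"),cv2.COLOR_BGR2GRAY)
m=(g[225:265,322:350]<50).astype(np.uint8);n,lab,st,ce=cv2.connectedComponentsWithStats(m);print(st,ce+[322,225])
pt=P(521,155,100)
for z in(54,78,100):print(z,proj(s,[pt[0],pt[1],z]))
g=cv2.cvtColor(cv2.imread("pics/top0.png"),cv2.COLOR_BGR2GRAY)
print(g[228:246,348:366])
```

```text
slot [587.60199863 246.29060263  34.        ] [ 540.96163346 -167.93570415   34.        ] 83.5757625635684 416.843803956744
blocks [586.58621751 252.84283661  42.        ] [ 537.29216739 -173.80468983   42.        ] 83.40937628260761 429.48575668805984
post [549.37143629 -72.31669412 100.        ] marker [613.00950551  -2.92238617  40.        ]
[[  0   0  28  40 777]
 [  7   5  21  30 343]] [[334.82625483 244.1016731 ]
 [337.02623907 245.40233236]]
54 (np.float64(335.1357153408756), np.float64(257.33474204482593))
78 (np.float64(335.6428438103247), np.float64(247.49329811450554))
100 (np.float64(336.11899966696467), np.float64(238.25291535644928))
[[164 169 169 169 169 167 167 167 167 168 169 169 169 169 169 168 158 137]
 [169 169 170 168 165 158 154 154 157 159 162 164 165 166 167 168 163 147]
 [169 169 169 165 155 138 125 125 128 134 140 144 147 156 164 169 166 161]
 [170 170 168 160 140 109  90  88  89  95  99 104 113 134 155 166 169 168]
 [169 169 166 153 125  88  68  66  65  67  67  71  86 117 147 164 169 169]
 [170 168 165 145 111  78  64  63  61  62  62  64  79 112 146 164 169
[... 206 characters left out ...]
 76 108 141 163 169 170]
 [169 167 157 129  89  66  64  65  64  64  64  66  75 103 138 161 168 169]
 [169 167 153 121  84  60  58  60  60  60  60  63  77 105 139 162 168 169]
 [169 165 149 117  79  55  52  52  53  53  54  61  83 115 145 164 169 170]
 [169 165 149 116  81  60  54  54  52  52  53  64  92 129 155 167 169 169]
 [169 165 153 127 101  84  77  71  63  62  64  75 103 136 160 168 170 170]
 [170 168 161 150 135 124 117 107  97  92  92  99 117 142 162 168 169 170]
 [170 169 168 164 160 156 151 143 134 130 129 133 139 153 164 168 170 170]
 [169 170 169 170 168 167 167 163 160 158 158 159 161 164 168 169 169 170]
 [169 170 170 170 170 169 169 169 169 168 168 169 168 167 169 169 169 169]]
```

Emit:
carry_out(targets=[[-25, -18, 0, -0.02, 1], [-70, -50, 0, -0.05, 1], [-120, -86, 0, -0.1, 1], [-171, -122, 0, -0.13, 1], [-222, -159, 5, -0.17, 1], [-273, -195, 10, -0.2, 1], [-324, -232, 15, -0.23, 1], [-375, -268, 20, -0.26, 1], [-426, -305, 30, -0.3, 1], [-475, -340, 40, -0.32, 1], [-515, -368, 50, -0.333, 1], [-527, -377, 50, -0.333, 1]])

```text
t: 1.7
ee_pos: [550.3, -74.0, 180.0]
tcp_rot: [[-0.993, 0.116, -0.002], [0.116, 0.993, 0.0], [0.002, 0.0, -1.0]]
ft_force: [-0.0, 0.3, 0.0]
gripper_width: 85.8
```

Emit:
carry_out(targets=[[0, 0, 0, 0, 1], [0, 0, 0, 0, 1]])

```text
t: 1.95
ee_pos: [549.7, -70.5, 181.7]
tcp_rot: [[-0.994, 0.112, 0.0], [0.112, 0.994, 0.0], [-0.0, 0.0, -1.0]]
ft_force: [-0.2, 0.3, 0.1]
gripper_width: 85.2
```

Run:
```python
from workcell import telemetry,cams
from h import *
s=telemetry.observe();print(s["t"],s["ee_pos"],s["tcp_rot"].round(4),s["ft_force"])
c=cams.read_camera("wrist");cv2.imwrite("pics/w1.png",c["image"][:,:,::-1]);print(c["K"],c["T"])
a=np.radians(83.5)
P=np.array([550,-72]);u=np.array([np.cos(a),np.sin(a)]);x=np.array([u[1],-u[0]])
for i,j in((12,12),(12,-12),(-12,-12),(-12,12)):print(proj(c,[*(P+i*u+j*x),100]))
```

```text
1.95 [549.71063497 -70.52530503 181.6572153 ] [[-9.937e-01  1.125e-01  3.000e-04]
 [ 1.125e-01  9.937e-01  1.000e-04]
 [-3.000e-04  1.000e-04 -1.000e+00]] [-0.1597208   0.27727167  0.12596643]
[[356.85221824   0.         319.23714813]
 [  0.         356.85221824 246.19182516]
 [  0.           0.           1.        ]] [[ 1.11676832e-01 -9.40746676e-01 -3.20193657e-01  4.68441409e+02]
 [ 9.93744419e-01  1.05538912e-01  3.65180505e-02 -6.04078403e+01]
 [-5.61344594e-04 -3.22268879e-01  9.46648010e-01  3.23444810e+02]
 [ 0.00000000e+00  0.00000000e+00  0.00000000e+00  1.00000000e+00]]
(np.float64(333.53839423071247), np.float64(271.7386199831285))
(np.float64(334.06688128935474), np.float64(237.9635083277908))
(np.float64(297.49706839020376), np.float64(237.90374534455145))
(np.float64(298.13771876857805), np.float64(271.6806458057878))
```

View pics/w1.png

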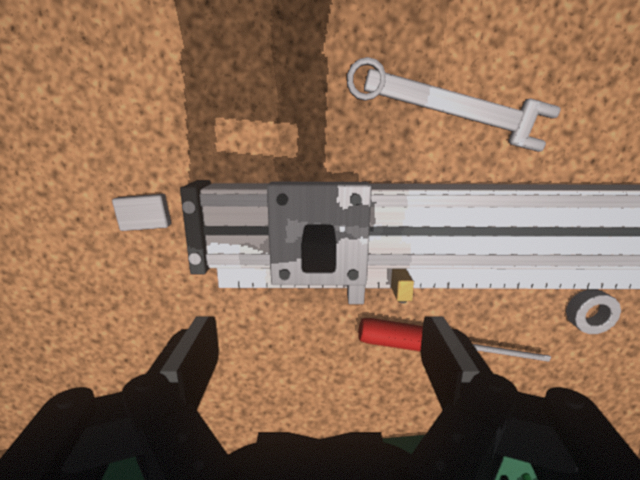

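Run:
```python
from workcell import telemetry,cams
from h import *
c=cams.read_camera("wrist");g=cv2.cvtColor(c["image"],cv2.COLOR_RGB2GRAY)
m=(g[240:276,290:350]<55).astype(np.uint8);n,l,st,ce=cv2.connectedComponentsWithStats(m);print(st+[290,240,0,0,0])
print(g[255,295:345],g[262:282,320])
P=onz(c,319.9,254.5,100);print(P)
s=telemetry.observe();print(s["ee_pos"],s["tcp_rot"].T@(np.array([P[0],P[1],60])-s["ee_pos"]))
# slot angle: dark slot center at two columns, z34
def slot(u):
    col=g[215:245,u].astype(float);w=np.clip(120-col,0,None);return 215+(w*np.arange(30)).sum()/w.sum()
for u1,u2 in((390,600),(420,630)):
    a=onz(c,u1,slot(u1),34);b=onz(c,u2,slot(u2),34);d=b-a;print(a,b,np.degrees(np.arctan2(d[1],d[0])))
h=cv2.cvtColor(c["image"],cv2.COLOR_RGB2HSV);m=((h[:,:,1]>130)&(h[:,:,0]>18)&(h[:,:,0]<32)&(h[:,:,2]>150)).astype(np.uint8);n,l,st,ce=cv2.connectedComponentsWithStats(m[265:310,380:430].copy());print(st+[380,265,0,0,0])
```

```text
[[ 290  240   60   36 1090]
 [ 301  240   35   32 1070]]
[ 95  94  94  95  96  82  51  34  29  37  35  33  37  34  33  37  35  35
  36  33  36  36  34  35  34  33  37  35  29  34  34  33  32  34  31  34
  38  35  35  33  58 122 176 181 179 177 177 181 179 176] [ 31  31  35  32  34  31  35  36  28  41  91 145 166 170 168 167 165 164
 165 167]
[549.96750264 -69.18843927 100.        ]
[549.82536812 -70.54065031 181.77138194] [8.94184654e-02 1.35949107e+00 1.21771351e+02]
[559.2260417  -10.58718645  34.        ] [579.4159484  165.61067087  34.        ] 83.46318376070725
[561.94465564  14.58455496  34.        ] [582.51294504 190.82025884  34.        ] 83.34318309420068
[[ 380  265   50   45 2200]
 [ 409  281    3    2    4]
 [ 397  283   11   17   32]
 [ 411  284    1    1    1]
 [ 409  292    1    1    1]
 [ 403  293    1    1    1]
 [ 406  294    1    1    1]
 [ 402  296    1    1    1]
 [ 408  295    3    3    5]
 [ 408  299    3    2    4]]
```

Emit:
carry_out(targets=[[0, 1.4, 15, 0, 1], [0, 1.4, 35, 0, 1], [0, 1.4, 55, 0, 1], [0, 1.4, 75, 0, 1], [0, 1.4, 90, 0, 1], [0, 1.4, 102, 0, 1], [0, 1.4, 110, 0, 1], [0, 1.4, 115, 0, 1], [0, 1.4, 118, 0, 1], [0, 1.4, 119, 0, 1], [0, 1.4, 119, 0, 1], [0, 1.4, 119, 0, 1]])

```text
t: 3.55
ee_pos: [550.3, -70.3, 62.5]
tcp_rot: [[-0.994, 0.114, 0.0], [0.114, 0.994, -0.0], [-0.0, -0.0, -1.0]]
ft_force: [0.7, -0.1, 0.4]
gripper_width: 85.5
```

Run:
```python
from workcell import telemetry,cams
from h import *
s=telemetry.observe();print(s["t"],s["ee_pos"],s["ft_force"])
c=cams.read_camera("wrist");cv2.imwrite("pics/w2.png",c["image"][:,:,::-1])
c=cams.read_camera("side");cv2.imwrite("pics/s2.png",cv2.resize(c["image"][150:330,220:460,::-1],None,fx=3.3,fy=3.3))
```

```text
3.55 [550.28233978 -70.33393081  62.50119279] [ 0.70755885 -0.13594061  0.36804358]
```

View pics/w2.png

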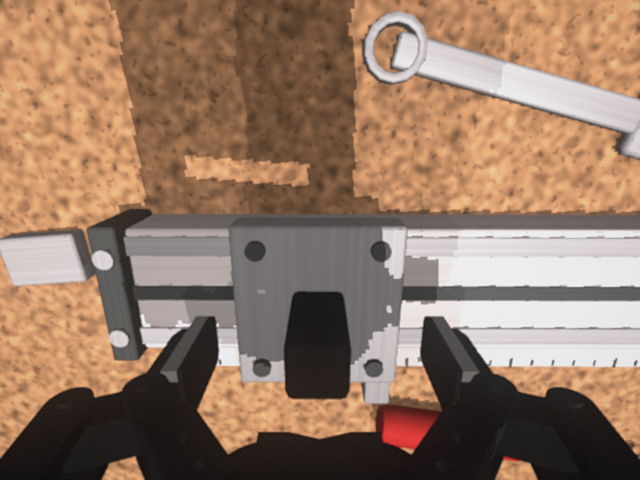

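View pics/s2.png

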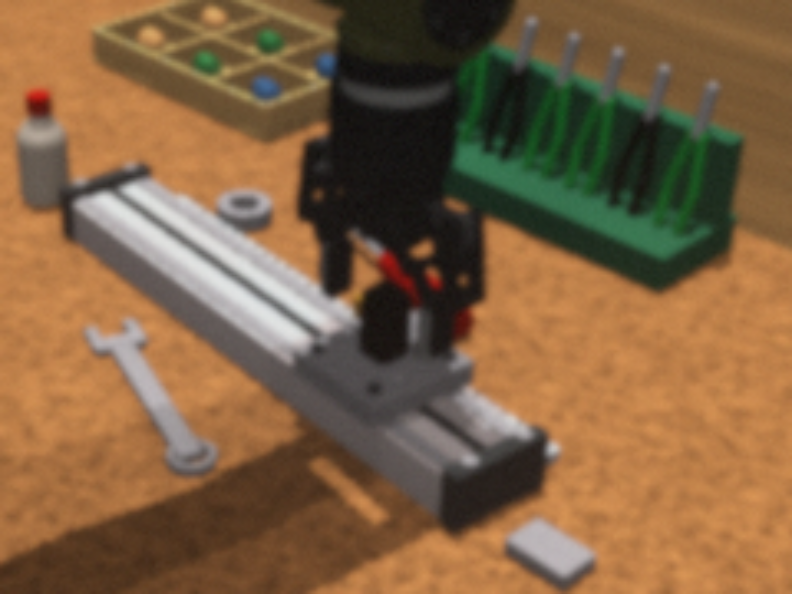

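Emit:
carry_out(targets=[[0, 0, 0, 0, 0.6], [0, 0, 0, 0, 0.4], [0, 0, 0, 0, 0.2], [0, 0, 0, 0, 0.1], [0, 0, 0, 0, 0.1], [0, 0, 0, 0, 0.1], [0, 0, 0, 0, 0.1], [0, 0, 0, 0, 0.1]], newtons=40)

```text
t: 4.65
ee_pos: [550.2, -70.4, 62.4]
tcp_rot: [[-0.994, 0.114, 0.0], [0.114, 0.994, -0.0], [-0.0, -0.0, -1.0]]
ft_force: [-1.0, -0.3, 4.1]
gripper_width: 23.8
```

Emit:
carry_out(targets=[[0, 3, 0, 0, 0.1], [0, 8, 0, 0, 0.1], [0, 15, 0, 0, 0.1], [0, 22, 0, 0, 0.1], [0, 29, 0, 0, 0.1], [0, 36, 0, 0, 0.1], [0, 43, 0, 0, 0.1], [0, 50, 0, 0, 0.1], [0, 57, 0, 0, 0.1], [0, 63, 0, 0, 0.1], [0, 67, 0, 0, 0.1], [0, 70, 0, 0, 0.1]])

```text
t: 6.15
ee_pos: [558.3, -0.5, 62.4]
tcp_rot: [[-0.994, 0.113, 0.0], [0.113, 0.994, -0.0], [-0.0, 0.0, -1.0]]
ft_force: [1.0, -3.9, 5.0]
gripper_width: 23.9
```

Emit:
carry_out(targets=[[0, 1, 0, 0, 0.1], [0, 3, 0, 0, 0.1], [0, 6, 0, 0, 0.1], [0, 9, 0, 0, 0.1], [0, 12, 0, 0, 0.1], [0, 15, 0, 0, 0.1], [0, 18, 0, 0, 0.1], [0, 20, 0, 0, 0.1]])

```text
t: 7.15
ee_pos: [560.6, 19.3, 62.4]
tcp_rot: [[-0.994, 0.114, 0.001], [0.114, 0.994, -0.0], [-0.001, 0.0, -1.0]]
ft_force: [3.4, -3.4, 5.1]
gripper_width: 23.5
```

Emit:
carry_out(targets=[[0, 2, 0, 0, 0.1], [0, 4, 0, 0, 0.1], [0, 6, 0, 0, 0.1], [0, 8, 0, 0, 0.1], [0, 10, 0, 0, 0.1], [0, 12, 0, 0, 0.1], [0, 13, 0, 0, 0.1], [0, 13, 0, 0, 0.1]])

```text
t: 8.15
ee_pos: [562.1, 32.2, 62.4]
tcp_rot: [[-0.994, 0.114, 0.001], [0.114, 0.994, 0.0], [-0.001, 0.0, -1.0]]
ft_force: [4.1, -1.9, 5.1]
gripper_width: 23.6
```

Emit:
carry_out(targets=[[0, 1, 0, 0, 0.1], [0, 2, 0, 0, 0.1], [0, 3, 0, 0, 0.1], [0, 3, 0, 0, 0.1]])

```text
t: 8.65
ee_pos: [562.5, 35.1, 62.4]
tcp_rot: [[-0.994, 0.114, 0.001], [0.114, 0.994, 0.0], [-0.001, 0.0, -1.0]]
ft_force: [4.8, -2.2, 4.2]
gripper_width: 23.6
```

Emit:
carry_out(targets=[[-0.1, 1, 0, 0, 0.1], [-0.2, 2, 0, 0, 0.1], [-0.3, 3, 0, 0, 0.1], [-0.3, 3, 0, 0, 0.1]])

```text
t: 9.15
ee_pos: [562.8, 38.1, 62.4]
tcp_rot: [[-0.994, 0.114, -0.0], [0.114, 0.994, 0.0], [0.0, 0.0, -1.0]]
ft_force: [2.5, -2.0, 6.1]
gripper_width: 23.6
```

Emit:
carry_out(targets=[[-0.1, 1, 0, 0, 0.1], [-0.2, 2, 0, 0, 0.1], [-0.2, 3, 0, 0, 0.1], [-0.2, 3, 0, 0, 0.1]])

```text
t: 9.65
ee_pos: [563.2, 41.1, 62.4]
tcp_rot: [[-0.994, 0.113, -0.001], [0.113, 0.994, 0.0], [0.001, 0.0, -1.0]]
ft_force: [-0.2, -2.8, 8.2]
gripper_width: 23.5
```

Emit:
carry_out(targets=[[0, 1, 0, 0, 0.1], [0, 2, 0, 0, 0.1], [0, 3, 0, 0, 0.1], [0, 3, 0, 0, 0.1]])

```text
t: 10.15
ee_pos: [563.5, 44.1, 62.4]
tcp_rot: [[-0.994, 0.114, -0.0], [0.114, 0.994, 0.0], [0.0, 0.0, -1.0]]
ft_force: [-0.1, -2.4, 7.5]
gripper_width: 23.4
```

Emit:
carry_out(targets=[[0, 1, 0, 0, 0.1], [0, 2, 0, 0, 0.1], [0, 3, 0, 0, 0.1], [0, 3, 0, 0, 0.1]])

```text
t: 10.65
ee_pos: [563.9, 47.0, 62.4]
tcp_rot: [[-0.994, 0.113, -0.0], [0.113, 0.994, 0.0], [0.001, 0.0, -1.0]]
ft_force: [0.5, -2.2, 8.0]
gripper_width: 23.5
```

Emit:
carry_out(targets=[[0, 1, 0, 0, 0.1], [0, 2, 0, 0, 0.1], [0, 3, 0, 0, 0.1], [0, 3, 0, 0, 0.1]])

```text
t: 11.15
ee_pos: [564.2, 50.0, 62.4]
tcp_rot: [[-0.994, 0.114, -0.0], [0.114, 0.994, 0.0], [0.0, 0.0, -1.0]]
ft_force: [0.0, -1.4, 6.3]
gripper_width: 23.8
```

Emit:
carry_out(targets=[[0, 1, 0, 0, 0.1], [0, 2, 0, 0, 0.1], [0, 3, 0, 0, 0.1], [0, 3, 0, 0, 0.1]])

```text
t: 11.65
ee_pos: [564.6, 53.0, 62.4]
tcp_rot: [[-0.994, 0.114, -0.0], [0.114, 0.994, 0.0], [0.0, 0.0, -1.0]]
ft_force: [0.9, -1.4, 8.8]
gripper_width: 23.7
```

Emit:
carry_out(targets=[[0, 1, 0, 0, 0.1], [0, 2, 0, 0, 0.1], [0, 3, 0, 0, 0.1], [0, 3, 0, 0, 0.1]])

```text
t: 12.15
ee_pos: [564.9, 56.0, 62.4]
tcp_rot: [[-0.994, 0.114, -0.0], [0.114, 0.994, 0.0], [0.0, 0.0, -1.0]]
ft_force: [0.7, -1.4, 7.7]
gripper_width: 23.6
```

Emit:
carry_out(targets=[[0, 1, 0, 0, 0.1], [0, 2, 0, 0, 0.1], [0, 3, 0, 0, 0.1]])

```text
t: 12.52
ee_pos: [565.3, 58.8, 62.4]
tcp_rot: [[-0.994, 0.114, -0.0], [0.114, 0.994, -0.0], [0.0, -0.0, -1.0]]
ft_force: [0.7, -2.8, 6.8]
gripper_width: 23.4
```

Run:
```python
from workcell import telemetry,cams
from h import *
c=cams.read_camera("wrist");cv2.imwrite("pics/w3.png",c["image"][:,:,::-1])
```

```text
(no output)
```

View pics/w3.png

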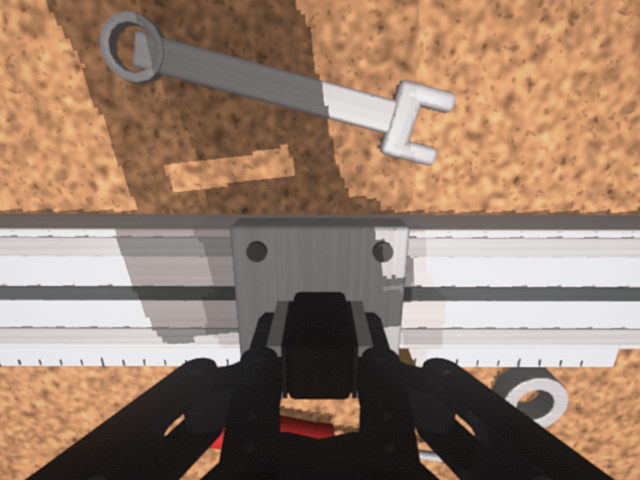

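Emit:
carry_out(targets=[[0, 1, 0, 0, 0.1], [0, 2, 0, 0, 0.1], [0, 3, 0, 0, 0.1]])

```text
t: 12.95
ee_pos: [565.6, 61.8, 62.4]
tcp_rot: [[-0.994, 0.114, -0.0], [0.114, 0.994, -0.0], [0.0, -0.0, -1.0]]
ft_force: [0.5, -4.0, 7.4]
gripper_width: 23.6
```

Emit:
carry_out(targets=[[0, 0.5, 0, 0, 0.1], [0, 1, 0, 0, 0.1], [0, 1.5, 0, 0, 0.1]])

```text
t: 13.32
ee_pos: [565.7, 63.0, 62.4]
tcp_rot: [[-0.994, 0.114, -0.001], [0.114, 0.994, -0.0], [0.001, -0.0, -1.0]]
ft_force: [0.7, -5.9, 8.5]
gripper_width: 24.1
```

Emit:
carry_out(targets=[[0, 0.5, 0, 0, 0.1], [0, 1, 0, 0, 0.1], [0, 1, 0, 0, 0.1]])

```text
t: 13.7
ee_pos: [565.8, 63.8, 62.4]
tcp_rot: [[-0.994, 0.114, -0.001], [0.114, 0.994, -0.001], [0.001, -0.001, -1.0]]
ft_force: [-0.2, -7.5, 7.4]
gripper_width: 23.4
```

Emit:
carry_out(targets=[[0, 0.4, 0, 0, 0.1], [0, 0.8, 0, 0, 0.1], [0, 0.8, 0, 0, 0.1]])

```text
t: 14.08
ee_pos: [565.9, 64.4, 62.4]
tcp_rot: [[-0.994, 0.114, -0.001], [0.114, 0.994, -0.001], [0.001, -0.001, -1.0]]
ft_force: [-0.4, -9.0, 7.6]
gripper_width: 23.1
```

Emit:
carry_out(targets=[[0, -1, 0, 0, 0.1], [0, -3, 0, 0, 0.1], [0, -5, 0, 0, 0.1], [0, -7, 0, 0, 0.1], [0, -9, 0, 0, 0.1], [0, -11, 0, 0, 0.1], [0, -12, 0, 0, 0.1], [0, -12.5, 0, 0, 0.1], [0, -12.5, 0, 0, 0.1], [0, -12.5, 0, 0, 0.1]])

```text
t: 15.32
ee_pos: [564.6, 53.1, 62.4]
tcp_rot: [[-0.994, 0.113, -0.0], [0.113, 0.994, 0.001], [0.0, 0.001, -1.0]]
ft_force: [1.1, 1.0, 7.2]
gripper_width: 23.6
```

Emit:
carry_out(targets=[[0, -0.4, 0, 0, 0.1], [0, -0.7, 0, 0, 0.1], [0, -0.7, 0, 0, 0.1], [0, -0.7, 0, 0, 0.1]])

```text
t: 15.82
ee_pos: [564.5, 52.5, 62.4]
tcp_rot: [[-0.994, 0.113, -0.0], [0.113, 0.994, 0.001], [0.0, 0.001, -1.0]]
ft_force: [0.5, 1.2, 7.2]
gripper_width: 23.2
```

Emit:
carry_out(targets=[[0, 0, 0, 0, 0.4], [0, 0, 0, 0, 0.6], [0, 0, 0, 0, 0.8], [0, 0, 0, 0, 1], [0, 0, 0, 0, 1], [0, 0, 0, 0, 1], [0, 0, 0, 0, 1], [0, 0, 0, 0, 1]])

```text
t: 16.82
ee_pos: [564.6, 51.9, 62.3]
tcp_rot: [[-0.994, 0.114, -0.0], [0.114, 0.994, -0.0], [0.0, -0.0, -1.0]]
ft_force: [-0.3, 0.4, -0.3]
gripper_width: 85.5
```

Emit:
carry_out(targets=[[0, 0, -3, 0, 1], [0, 0, -10, 0, 1], [0, 0, -20, 0, 1], [0, 0, -35, 0, 1], [0, 0, -50, 0, 1], [0, 0, -65, 0, 1], [0, 0, -80, 0, 1], [0, 0, -95, 0, 1], [0, 0, -110, 0, 1], [0, 0, -118, 0, 1], [0, 0, -120, 0, 1], [0, 0, -120, 0, 1]])

```text
t: 18.32
ee_pos: [564.5, 51.9, 181.9]
tcp_rot: [[-0.994, 0.114, -0.001], [0.114, 0.994, -0.0], [0.001, -0.0, -1.0]]
ft_force: [0.1, 0.1, 0.1]
gripper_width: 85.7
```

Run:
```python
from workcell import telemetry,cams
from h import *
c=cams.read_camera("wrist");cv2.imwrite("pics/w4.png",c["image"][:,:,::-1]);a=c["image"][240:320,290:420,::-1];cv2.imwrite("pics/w4c.png",cv2.resize(a,None,fx=6,fy=6,interpolation=cv2.INTER_CUBIC))
s=telemetry.observe();print(s["ft_force"])
```

```text
[ 0.59344673  1.07367858 -0.25500337]
```

View pics/w4.png

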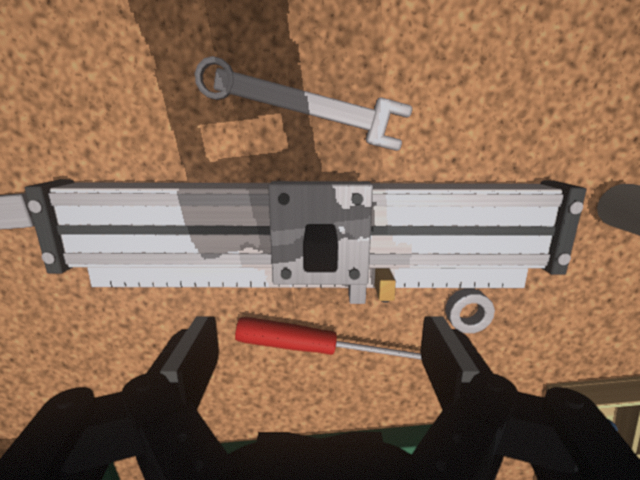

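View pics/w4c.png

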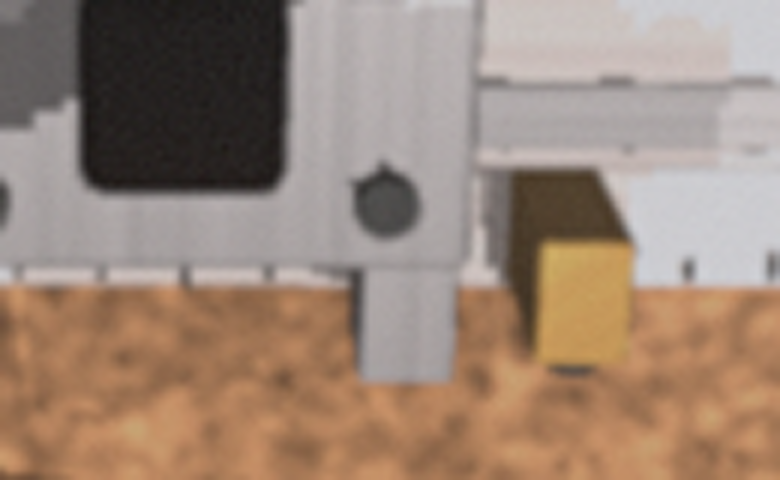

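Run:
```python
from workcell import cams
from h import *
c=cams.read_camera("wrist")
g=cv2.cvtColor(c["image"],cv2.COLOR_RGB2GRAY);print(g[258,298:342])
a=np.radians(83.45);u=np.array([np.cos(a),np.sin(a),0]);mid=np.array([562.5,39.5,0])
f=lambda x,y:((x+.5)/6-.5+290,(y+.5)/6-.5+240)
y1=onz(c,*f(540,300),40)@u
print("marker",y1-mid@u)
for z in(34,40,48):print("dog",z,onz(c,*f(456,330),z)@u-mid@u, )
post=(onz(c,*f(80,100),100)+onz(c,*f(287,100),100))/2
print("post",post,post@u-mid@u,"gap",y1-post@u-40)
```

```text
[124 131 150 169 152  82  31  30  35  33  36  35  32  33  31  33  34  33
  31  36  29  34  35  30  37  35  31  32  34  32  34  35  38  35  41  38
  33  30  36  73 131 174 175 173]
marker 66.2510087469799
dog 34 55.06838257301969
dog 40 54.20671836869532
dog 48 53.057832762929465
post [565.82075351  53.23553573 100.        ] 14.024678721786543 gap 12.226330025193363
```

Run:
```python
from workcell import job
print(job.hand_in())
```

```text
the job is handed in; nothing more can be done
None
```

The job is done and handed in after about 18 s of robot time.

- **Run and bind:** I gripped the post along the slide direction and ran the carriage forward, pushing the brass marker ahead of it. The force along the slide was about 2–3 N while running. It then rose steadily through 4.0, 5.9 and 7.5 to 9.0 N, which I took as a clear bind, with the post about 26 mm past the track's middle. The highest push I read was 9 N, under the 15 N limit.
- **Back-off and release:** I backed the carriage off 12 mm by the arm's own position reading. Then I opened the gripper and lifted it 120 mm clear; the wrist force was back to about zero.
- **Last check:** In the wrist picture taken after release, the gap between the dog and the marker is about 12.2 mm when worked out from the post. Measured from the dog's edge itself it comes to 11–13 mm, because I had to assume that edge's height. The marker stands upright on the ledge. The arm touched nothing else. The spanner, driver and collar look undisturbed in the last picture; I did not check the oil bottle, gauge block, cup and stone separately.

No checks failed. The sideways and vertical wrist forces read up to about 5 N and 9 N during the run. I eased the sideways one with a 0.5 mm shift, and the vertical one went away when I released the post.

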